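# Stop the bent pulley's high spot at the pointer

### The job

Two belt pulleys sit flat on runout stands; one is round, the other has a bulge in its rim. Using the upright peg on the bulged pulley, turn it slowly (always under half a turn a second) until the peak of the bulge, its high spot, stands right at the tip of its own stand's fixed pointer, then let go and leave it at rest there. Do not turn the round pulley.

Things in the scene. Friction and masses are not known exactly. Their poses are not given: they have to be found in the camera images.
- check_stand: Fixed stand of the bulged pulley: dark steel base plate 170 x 120 mm with a 50 mm tongue under the pointer, 14 mm thick, vertical axle, pointer. Origin: on the axle's axis at table height; z up; +x from the axle to the pointer. Cone pointer's tip at x 99, y 0, z 58 mm; its post from x 131 to 157 mm, 36 mm wide, top at z 70 mm. A like stand with a round pulley stands beside it, left or right.
- bent_wheel (a joint): Angle of the bulged pulley on its stand, rad, growing counter-clockwise seen from above; 0 (or any whole turn) = high spot at the pointer. Turns endlessly either way and passes the pointer freely (3 mm gap at the peak). Friction about 0.08 N m plus slight damping: it stays where it is left.
- high_spot (a point): Peak of the bulge on the bulged pulley's rim, 96 mm from the axle, at the top face, 70 mm above the table. The aluminium pulley lies flat at z 45 to 70 mm, 160 mm across; the rounded bulge stands out 16 mm and fades out about 24 degrees to either side. Hub 44 mm across, up to z 82 mm.
- turning_peg (a point): Centre of the top end of the bulged pulley's turning peg: an upright steel pin with a freely spinning plain sleeve, 18 mm in diameter, set in the pulley 55 mm from the axle, exactly opposite the bulge. Top 136 mm above the table; free to grip from 82 mm up (a 26 mm collar at its foot, up to 74 mm).
- true_peg (a point): Centre of the top end of the same kind of peg on the round pulley (the one to leave alone), 136 mm above the table and 55 mm from that pulley's axle. Both stands and pulleys are otherwise alike.

How it is judged:
At the end, for the whole second after the job is handed in: The high spot stands at the pointer, within 19 mm to either side of its line (11 degrees of turn), on the pointer's side of the axle, and the bulged pulley is at rest (under 0.05 rad/s) (x of high_spot in the frame of check_stand above 0 m and y of high_spot in the frame of check_stand between -0.019 and 0.019 m and velocity of joint bent_wheel between -0.05 and 0.05 rad/s); the robot touches nothing.
It fails at once if the bulged pulley spun faster than half a turn a second (velocity of joint bent_wheel above 3.2 rad/s or velocity of joint bent_wheel below -3.2 rad/s).
It fails at once if the round pulley turned (its peg moved more than 15 mm) (distance of true_peg from where it was at the start of the episode above 0.015 m).
It also fails if it takes over 45 s, if anything falls off the work surface, if the arm or the gripper's body presses on something with over 40 N, if the wrist force passes 120 N, or if a joint passes its speed limit or range.

### The arm

A 6-joint arm with a two-finger parallel gripper is mounted at the origin on the work surface. World frame = base frame: x ahead of the robot, y to its left, z up, the work surface at z = 0. Lengths are in m, angles in rad, forces in N, time in s.
With the tool pointing down it reaches from about 0.35 to 0.85 m from the base axis. Payload 8.1 kg.
Tool frame: the origin (TCP) lies on the centre line of the jaws, within the pads' length; the fingertips stand 11 mm ahead of it and the grasp point (between the pads) lies 8 mm behind it (env.tip_extent is the distance from the TCP to the fingertips, in m); z points along the fingers, y is the line along which they close (so a half turn about z gives the same grasp; the last joint's range is limited). The gripper opens to 93 mm and grips with 3 to 60 N. Pads are 15 mm wide; open, the fingers measure 128 mm over their backs; the gripper's body (75 mm by 188 mm) begins 65 mm behind the grasp point.
Start: joints at [-1.257, 0.13, 1.488, -0, 1.523, -0.085], TCP at [0.233, -0.553, 0.23] pointing down, gripper open.
Joint ranges: [-2.96, 2.96], [-0.89, 2.26], [0.02, 2.5], [-1.34, 4.48], [0, 2.73], [-2.66, 2.66]. Speed limits (rad/s): [2.39, 2.39, 2.79, 3.14, 3.14, 3.14].

### API

Orientations are given as [roll, pitch, yaw] about the fixed x, y, z axes, in that order (R = Rz(yaw) Ry(pitch) Rx(roll)).
In Python, from plant import env gives the robot as it stands.
- The arm moves only by the shell command python3 -m pendant 'ROWS' [OPENING]. ROWS is JSON, a list of rows, each a list of 4 numbers: the shift along the world's x, y, z in mm, then the turn about the world's z in units of 5 degrees (1.0 is 5 degrees). In form: [[x, y, z, roll], ...]. A call has 1 to 12 rows; each row is the pose to reach, as a shift and turn from the pose commanded when the call began; what a row does not reach only later rows make up. A row lasts 1/8 s, in which the tool goes at most 62.5 mm and 10.7 degrees, less where a joint would pass 70% of its speed; a pose out of reach is approached as far as the arm can. A call with a gripper value outside its range is refused whole. OPENING is the closure, from 0 (fully open) to 1 (shut), set as the call begins (- or left out, the last holds). The fingers move at their own pace and stop on an object; the grip force is fixed at half the most. Time passes only in rows, so rows that repeat a pose let the fingers close. It gives the time, the measured TCP pose, the force, the opening and the grip force at its end, in the units of the state.
- env.state(): the state, without advancing time (a new reading comes with each control period).
- env.grab_frame(name): name is "side" or "top" or "wrist"; returns (picture, depth): 400x640x3 uint8, red, green, blue; 400x640 float32, m along the optical axis (not along the pixel's ray), 0 where there is no reading.
- env.camera_info(name): a dict with "camera_matrix" (3x3 intrinsics, pixels), "k1" (the pictures are not rectified: a ray, as slopes to the right and down, at radius r is drawn at 1 + k1 r^2 times it, then the intrinsics apply), "rvec" (rotation vector, rad) and "tvec" (3), from world to camera coordinates, as OpenCV has them; the wrist camera has in their place "T_tool_cam" (4x4, takes a point from camera to tool coordinates, whose origin is the TCP and whose axes are the flange's). Camera axes: x right, y down, z forward; pixel columns grow to the right and rows downward; lengths in m; the calibration is good to about 2 mm. A picture is of the moment at which its call begins: read the wrist's pose just before it. camera_info takes no time and is no camera call.
- env.job_done(): hands the job in; it is judged then, once.
Trained networks look in the newest picture that a camera, given by its name, has taken for a name from the list of things; names that differ only in an ending like _2 or _b are one class to them, and where a whole thing is asked for, a point or a joint stands for the part that bears it (a point fixed in the world has none). Each returns a list of dicts, best first, with "conf" (0 to 1); they miss things now and then, are a little off and sometimes report something else, mostly with a low value. They report only what shows in the picture. A call takes as long as a camera call.
- env.look_for(camera, query): "bbox" ([centre column, centre row, width, height] in pixels, round what is visible of it).
- env.masks_of(camera, query): "mask" (400x640 bool, what is visible of it) and "bbox" ([centre column, centre row, width, height] in pixels, round what is visible of it).
The state is a dict: "clock": time; "joint_pos": joint angles; "joint_velocities": joint speeds; "joint_torque": joint torques, N m; "tool_pos": TCP position; "tcp_rot": TCP orientation; "ft_force": force on the tool from outside, world axes, zero at the start; "ft_torque": the same for the moment, N m; "grip_width": finger opening in m; "grasp_force": force on a finger pad.
Only numpy, scipy, OpenCV 4.12 (cv2) and the standard library are available. Lean on these libraries where they do the work, as an engineer would, in place of code of your own. Each camera call takes 0.05 s, during which the arm holds its last target. There are 200 camera calls.

## Working session

There is one attempt and no reset: what is moved stays moved. The work goes in short steps, Python scripts to look and compute and a shell command to move; the robot and the scene stay as the last step left them, time stands still between calls to the robot, and variables do not carry over. Pictures are saved under pics/ and viewed, at most 10 in all, crops included, and the job is handed in when it is done.

```bash
mkdir -p pics; cat > h.py <<'E'
import numpy as np,cv2
from plant import env
def info(c):
    i=env.camera_info(c);K=np.array(i["camera_matrix"]);
    return i,K
def pose(c):
    i,K=info(c)
    if c=="wrist":
        from scipy.spatial.transform import Rotation as Ro
        s=env.state();T=np.eye(4);T[:3,:3]=Ro.from_euler('xyz',s["tcp_rot"]).as_matrix() if len(s["tcp_rot"])==3 else Ro.from_quat(s["tcp_rot"]).as_matrix()
        T[:3,3]=s["tool_pos"];return T@np.array(i["T_tool_cam"])
    R=cv2.Rodrigues(np.array(i["rvec"],float))[0];T=np.eye(4);T[:3,:3]=R.T;T[:3,3]=-R.T@np.array(i["tvec"]).ravel();return T
def slopes(c,uv):
    i,K=info(c);uv=np.atleast_2d(uv).astype(float)
    return cv2.undistortPoints(uv[:,None],K,np.array([i["k1"],0,0,0.]))[:,0]
def at_z(c,uv,z,T=None):
    T=pose(c) if T is None else T
    s=slopes(c,uv);d=np.c_[s,np.ones(len(s))]@T[:3,:3].T
    return T[:3,3]+d*((z-T[2,3])/d[:,2])[:,None]
def at_depth(c,uv,dep,T=None):
    T=pose(c) if T is None else T
    s=slopes(c,uv);return T[:3,3]+(np.c_[s,np.ones(len(s))]*np.atleast_1d(dep)[:,None])@T[:3,:3].T
E
python3 - <<'E'
from h import *
for c in("top","side"):
    p,d=env.grab_frame(c);cv2.imwrite(f"pics/{c}0.png",p[:,:,::-1])
    T=pose(c);print(c,T[:3,3].round(3))
    for q in("check_stand","bent_wheel","high_spot","turning_peg","true_peg"):
        for r in env.masks_of(c,q)[:3]:
            m=r["mask"];v,u=np.nonzero(m&(d>0));P=at_depth(c,np.c_[u,v],d[v,u],T) if len(u) else np.zeros((1,3))
            print(q,round(r["conf"],2),np.round(r["bbox"]),P.mean(0).round(3),P.min(0).round(3),P.max(0).round(3))
E
```

```text
top [ 0.395 -0.023  0.919]
check_stand 0.55 [239. 210. 103.  97.] [0.556 0.192 0.062] [ 0.448  0.089 -0.003] [0.681 0.317 0.14 ]
bent_wheel 0.93 [226. 211.  77.  73.] [0.543 0.206 0.072] [ 0.469  0.126 -0.003] [0.627 0.312 0.14 ]
high_spot 0.72 [227. 213.  72.  67.] [0.543 0.205 0.072] [0.468 0.126 0.   ] [0.627 0.29  0.14 ]
high_spot 0.23 [402. 254.  71.  72.] [ 0.507 -0.191  0.072] [ 0.43  -0.271 -0.   ] [ 0.592 -0.113  0.139]
turning_peg 0.88 [225. 212.  77.  68.] [0.543 0.206 0.071] [ 0.468  0.126 -0.   ] [0.646 0.309 0.14 ]
true_peg 0.91 [400. 252.  68.  72.] [ 0.507 -0.191  0.072] [ 0.43  -0.271  0.011] [ 0.587 -0.113  0.139]
side [ 0.456 -0.568  0.613]
check_stand 0.56 [288. 159. 116.  71.] [0.562 0.169 0.049] [ 0.444  0.087 -0.001] [0.689 0.289 0.138]
bent_wheel 0.65 [273. 147.  71.  49.] [0.541 0.189 0.07 ] [ 0.467  0.125 -0.002] [0.623 0.403 0.138]
high_spot 0.56 [275. 150.  66.  49.] [0.541 0.186 0.07 ] [0.468 0.125 0.044] [0.623 0.292 0.138]
high_spot 0.49 [289. 159. 119.  67.] [0.562 0.168 0.05 ] [ 0.444  0.087 -0.001] [0.692 0.29  0.138]
turning_peg 0.74 [271. 146.  71.  52.] [0.541 0.187 0.07 ] [ 0.466  0.125 -0.   ] [0.623 0.323 0.138]
true_peg 0.78 [294. 295. 100. 116.] [ 0.506 -0.203  0.07 ] [ 0.428 -0.273  0.044] [ 0.586 -0.114  0.137]
```

```bash
python3 - <<'E'
from h import *
p=cv2.imread("pics/top0.png");cv2.imwrite("pics/topc.png",cv2.resize(p[140:320,160:460],None,fx=2.66,fy=2.66,interpolation=cv2.INTER_CUBIC))
p,d=env.grab_frame("top");T=pose("top")
v,u=np.nonzero(d>0);P=at_depth("top",np.c_[u,v],d[v,u],T)
for n,lo in(("L",(0.05,0.4)),("R",(-.4,-.05))):
    Q=P[(P[:,1]>lo[0])&(P[:,1]<lo[1])&(P[:,0]>.35)&(P[:,0]<.75)]
    disk=Q[(Q[:,2]>.064)&(Q[:,2]<.075)];peg=Q[(Q[:,2]>.128)&(Q[:,2]<.15)]
    hub=Q[(Q[:,2]>.078)&(Q[:,2]<.088)]
    (c,r)=cv2.minEnclosingCircle(disk[:,:2].astype(np.float32))
    print(n,"hub",np.median(hub,0).round(4),len(hub),"peg",peg.mean(0).round(4),len(peg),"disk",disk.mean(0).round(4),c,r)
    # ring fit with radial profile
    c0=disk[:,:2].mean(0);D=disk[:,:2]-c0;a=np.degrees(np.arctan2(D[:,1],D[:,0]));rr=np.hypot(*D.T)
    print([ (int(k),round(1000*rr[(a>=k)&(a<k+15)].max())) for k in range(-180,180,15) if ((a>=k)&(a<k+15)).any()])
E
```

```text
L hub [0.5482 0.2045 0.0796] 198 peg [0.5754 0.158  0.1354] 57 disk [0.549  0.2041 0.0705] (0.5763390064239502, 0.18995632231235504) 0.12506958842277527
[(-180, 81), (-165, 81), (-150, 80), (-135, 80), (-120, 79), (-105, 78), (-90, 78), (-75, 78), (-60, 77), (-45, 154), (-30, 143), (-15, 78), (0, 78), (15, 79), (30, 79), (45, 79), (60, 80), (75, 80), (90, 88), (105, 97), (120, 98), (135, 92), (150, 81), (165, 81)]
R hub [ 0.5101 -0.1912  0.0795] 219 peg [ 0.5292 -0.141   0.1353] 59 disk [ 0.5137 -0.1897  0.0706] (0.5460109114646912, -0.17738765478134155) 0.11839734762907028
[(-180, 84), (-165, 84), (-150, 84), (-135, 83), (-120, 84), (-105, 83), (-90, 81), (-75, 80), (-60, 79), (-45, 78), (-30, 77), (-15, 76), (0, 73), (15, 153), (30, 151), (45, 75), (60, 75), (75, 77), (90, 77), (105, 79), (120, 80), (135, 82), (150, 83), (165, 83)]
```

View pics/topc.png

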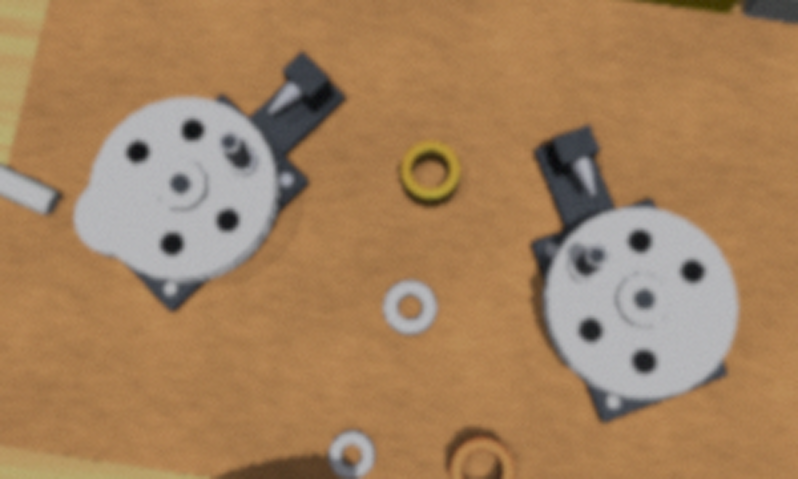

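The left pulley is the bulged one. In the crop its bulge is at about (85,220), its peg at (235,150) and the pointer tip at (270,110). Next I'll measure the axle, pointer direction and tool yaw.

```bash
cat > m.py <<'E'
from h import *
from scipy.optimize import least_squares
def measure():
    p,d=env.grab_frame("top");T=pose("top")
    v,u=np.nonzero(d>0);P=at_depth("top",np.c_[u,v],d[v,u],T)
    Q=P[(P[:,1]>.05)&(P[:,1]<.4)&(P[:,0]>.35)&(P[:,0]<.75)]
    c=np.array([.549,.204]);disk=Q[(Q[:,2]>.064)&(Q[:,2]<.076)][:,:2]
    for _ in range(6):
        D=disk-c;a=np.arctan2(D[:,1],D[:,0]);r=np.hypot(*D.T);E=[]
        for k in np.arange(-np.pi,np.pi,np.pi/24):
            s=(a>=k)&(a<k+np.pi/24)&(r<.115)
            if s.any():
                i=np.flatnonzero(s)[r[s].argmax()]
                if .07<r[i]<.086:E.append(disk[i])
        E=np.array(E);f=least_squares(lambda x:np.hypot(*(E-x[:2]).T)-x[2],[*c,.08],loss="soft_l1",f_scale=.001);c=f.x[:2]
    D=disk-c;r=np.hypot(*D.T);ang=lambda w:np.degrees(np.arctan2(*(w.mean(0)[::-1])))
    b=D[(r>.084)&(r<.1)];post=D[(r>.125)&(r<.165)];peg=Q[(Q[:,2]>.125)&(Q[:,2]<.15)][:,:2]-c
    print("axle",c.round(4),"R",f.x[2].round(4),"bulge",ang(b),len(b),"post",ang(post),np.hypot(*post.mean(0)).round(4),len(post),"peg",(peg.mean(0)+c).round(4),ang(peg) if len(peg) else None,np.hypot(*peg.mean(0)).round(4))
E
python3 - <<'E'
from m import *
measure();s=env.state();print(s)
from scipy.spatial.transform import Rotation as Ro
print(Ro.from_euler('xyz',s["tcp_rot"]).as_matrix().round(2))
E
```

```text
axle [0.5474 0.2053] R 0.0794 bulge 121.31320115060598 95 post -36.73960566222959 0.142 180 peg [0.5749 0.1577] -59.99151950988329 0.055
{'clock': 0.7, 'joint_pos': array([-1.25743044e+00,  1.30356631e-01,  1.48816498e+00, -1.57149708e-06,
        1.52298678e+00, -8.53946725e-02]), 'joint_velocities': array([-0.00271696,  0.00019509,  0.00151153, -0.00022236,  0.00123965,
       -0.00068764]), 'joint_torque': array([ 5.12257884e-04, -5.59584618e+01, -4.91947496e+01,  7.66051328e-02,
        2.23375519e-02, -3.43799297e-05]), 'tool_pos': array([ 0.23299779, -0.55294362,  0.2296804 ]), 'tcp_rot': array([3.14150883e+00, 8.75101077e-06, 3.98760629e-01]), 'ft_force': array([-0.26792474,  0.49547686,  0.04306046]), 'ft_torque': array([-0.00876434, -0.01436289, -0.01911961]), 'grasp_force': 0.0, 'grip_width': 0.09291002500908288}
[[ 0.92  0.39  0.  ]
 [ 0.39 -0.92 -0.  ]
 [-0.    0.   -1.  ]]
```

```bash
python3 -m pendant '[[28,55,0,2],[56,112,0,4],[84,168,0,6],[112,224,0,8],[140,280,0,10],[168,336,0,12],[196,392,0,14],[224,448,0,16],[252,504,0,18],[280,560,0,20],[308,616,0,22],[325,670,0,22.4]]' 0
```

```text
clock: 2.2
tool_pos: [0.5589, 0.1192, 0.2297]
tcp_rot: [3.141, 0.001, 2.357]
ft_force: [0.7, -0.1, 0.1]
grip_width: 0.0929
grasp_force: 0.0
```

```bash
python3 -m pendant '[[17,41,0,0],[17,41,0,0],[17,41,-40,0],[17,41,-80,0],[17,41,-122,0],[17,41,-122,0]]' 0 && python3 -m pendant '[[0,0,0,0],[0,0,0,0],[0,0,0,0],[0,0,0,0],[0,0,0,0],[0,0,0,0],[0,0,0,0],[0,0,0,0]]' 0.76
python3 - <<'E'
from h import *
p,d=env.grab_frame("wrist");cv2.imwrite("pics/w1.png",p[:,:,::-1])
E
```

```text
clock: 2.95
tool_pos: [0.5717, 0.1566, 0.1037]
tcp_rot: [-3.135, -0.004, 2.353]
ft_force: [-0.1, -0.9, 0.7]
grip_width: 0.093
grasp_force: 0.0
clock: 3.95
tool_pos: [0.575, 0.1581, 0.1076]
tcp_rot: [-3.141, -0.0, 2.354]
ft_force: [0.4, -0.3, 0.3]
grip_width: 0.0229
grasp_force: 0.0
```

View pics/w1.png

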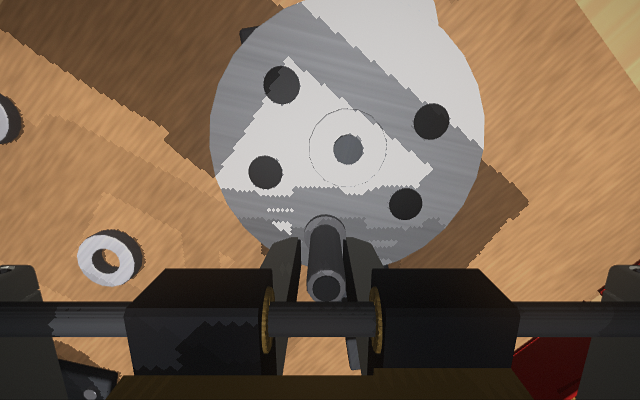

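The peg stands between the jaws: its top is at (327,288) and the pads are either side of it. I'll work out the arc next.

```bash
python3 -c "
import numpy as np
c=np.array([547.4,205.3])
for a0,s in((-60,575-547.4),):
  for k in range(1,17):
    a=np.radians(-60-9.85*k);print(k,(c+55*np.array([np.cos(a),np.sin(a)])-[575,158]).round(),end=' ')
"
```

```text
1 [-9. -4.] 2 [-18.  -7.] 3 [-27.  -8.] 4 [-37.  -7.] 5 [-46.  -5.] 6 [-54.  -1.] 7 [-62.   5.] 8 [-69.  11.] 9 [-75.  19.] 10 [-79.  27.] 11 [-81.  36.] 12 [-83.  46.] 13 [-82.  55.] 14 [-80.  64.] 15 [-76.  73.] 16 [-71.  81.]
```

```bash
python3 -m pendant '[[-5,-2,0,-1],[-9,-4,0,-1.9],[-18,-7,0,-3.8],[-27,-8,0,-5.7],[-37,-7,0,-7.6],[-46,-5,0,-9.5],[-54,-1,0,-11.4],[-62,5,0,-13.3],[-69,11,0,-15.2],[-75,19,0,-17.1],[-75,19,0,-17.1]]'
python3 -c "
from m import *
measure()"
```

```text
clock: 5.38
tool_pos: [0.4998, 0.1774, 0.1077]
tcp_rot: [-3.142, -0.0, 0.863]
ft_force: [0.6, 0.1, 0.4]
grip_width: 0.0221
grasp_force: 0.0
axle [0.5474 0.2056] R 0.0797 bulge nan 0 post -36.92671937116963 0.142 184 peg [0.4986 0.172 ] -145.43333514015526 0.0593m.py:16: RuntimeWarning: Mean of empty slice.
  D=disk-c;r=np.hypot(*D.T);ang=lambda w:np.degrees(np.arctan2(*(w.mean(0)[::-1])))
  ret = um.true_divide(
```

```bash
python3 -m pendant '[[-4,8,0,-1.8],[-6,17,0,-3.6],[-8,27,0,-5.4],[-7,36,0,-7.2],[-5,45,0,-9],[-1,54,0,-10.8],[4,62,0,-12.6],[5,64,0,-12.8],[5,64,0,-12.8],[5,64,0,-12.8]]'
python3 -m pendant '[[0,0,0,0],[0,0,0,0],[0,0,0,0],[0,0,0,0],[0,0,0,0],[0,0,0,0]]' 0
python3 -m pendant '[[0,0,40,0],[0,0,90,0],[0,0,130,0],[-30,-60,130,0],[-60,-120,130,0],[-90,-180,130,0],[-110,-240,130,0],[-110,-300,130,0],[-110,-350,130,0],[-110,-350,130,0],[-110,-350,130,0]]'
python3 - <<'E'
from m import *
measure()
p,d=env.grab_frame("top");cv2.imwrite("pics/t2.png",cv2.resize(p[140:320,160:460,::-1],None,fx=2.66,fy=2.66))
E
```

```text
clock: 6.68
tool_pos: [0.5048, 0.2409, 0.1075]
tcp_rot: [3.142, 0.0, -0.253]
ft_force: [-0.1, 0.0, -0.8]
grip_width: 0.0225
grasp_force: 0.0
clock: 7.42
tool_pos: [0.505, 0.2411, 0.1076]
tcp_rot: [-3.142, -0.0, -0.256]
ft_force: [0.4, -0.2, 0.1]
grip_width: 0.0778
grasp_force: 0.0
clock: 8.8
tool_pos: [0.3949, -0.1087, 0.2376]
tcp_rot: [-3.141, 0.0, -0.257]
ft_force: [0.6, 0.1, -0.5]
grip_width: 0.0932
grasp_force: 0.0
axle [0.5476 0.205 ] R 0.0794 bulge -37.29137974481215 83 post -36.810074053373114 0.1417 177 peg [0.503  0.2365] 144.80327384398208 0.0546
```

View pics/t2.png

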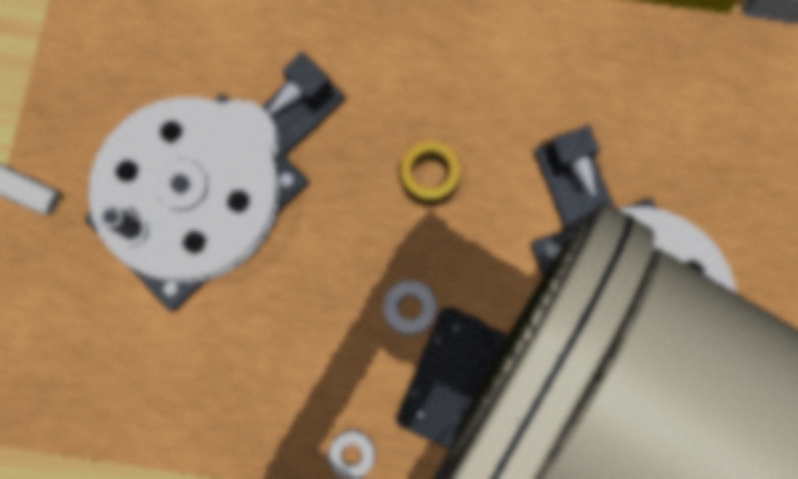

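The bulge, at about (255,115), now faces the pointer tip at (270,108) to within about 2°, well inside the 11° allowed. The arm is clear of everything.

```bash
python3 -c "
from plant import env
print(env.job_done())"
```

```text
the job is handed in; nothing more can be done
None
```

The bulged (left) pulley was turned about 155° clockwise by its peg and left with its high spot within about 2° of the pointer; the round pulley was not touched, and the job is handed in (no verdict was returned).

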